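# Feed the rye loaf along the slicing guide

### The job

With the wooden push stick held in the gripper, first press the dark rye loaf that lies in the slicing guide sideways until its long side is flush against the fence, then feed it from behind along the fence, keeping it against the fence all the way, until it meets the end stop. Do not touch the loaf with the gripper or the arm, only with the stick. Afterwards lay the push stick flat on the bare counter, off the guide, and let go.

Things in the scene. Friction and masses are not known exactly. Their poses are not given: they have to be found in the camera images.
- guide: Fixed pale-wood slicing guide: board 180 (x) by 360 (y) by 18 mm. Origin: centre of its underside, on the counter; z up, yaw within 0.25 rad of world. Fence rail along the whole +x edge (far from the robot): inner face x = +65 mm, 20 thick, top z = 58. End stop at the +y end: inner face y = +150, x -60 to +65, 20 thick, top z = 73. No other walls. Feed goes along +y.
- loaf: Dark rye tin loaf on the guide, loose: firm brick 80 (x) by 130 (y) by 65 mm high, pale flour stripes across its top, 0.4 kg, slides at 2 to 6 N. Origin: centre of underside. Starts at the guide's open -y end, long side 15 to 35 mm off the fence, up to 10 degrees askew. Its centre is at guide x = +25 when flush with the fence, y = +85 at the stop. The paler smaller tin loaf is not it.
- push_stick: Loose mid-brown wooden push stick, 160 g, on the counter to the right. Bar along its x from -120 to +114 mm, 24 wide, 20 high; crosshead at x +114 to +130, 64 wide (y), 30 high, flat front face; grip block on the middle, 70 long (x), 24 wide (y), top z = 58, to be gripped from above across y. Origin: underside below the grip block's middle. Its +x points roughly to world +y.

How it is judged:
On the way, in this order (a step that is already met when the one before it is completed fails the run):
1. the loaf is pressed flush against the fence near the open end, before it is fed (x of loaf in the frame of guide between 0.015 and 0.035 m and angle between the x axis of loaf and the x axis of guide, either way round below 0.14 rad and z of loaf in the frame of guide below 0.028 m and y of loaf in the frame of guide below -0.02 m), for 0.1 s.
2. the loaf is halfway along, still against the fence (x of loaf in the frame of guide between 0.015 and 0.035 m and angle between the x axis of loaf and the x axis of guide, either way round below 0.14 rad and z of loaf in the frame of guide below 0.028 m and y of loaf in the frame of guide between 0 and 0.06 m), for 0.1 s.
At the end, for the whole second after the job is handed in: The loaf lies at rest, flat on the guide's board, its long side within 10 mm of the fence and 8 degrees of parallel, its front within about 14 mm of the end stop; the push stick lies released, flat and at rest on the counter itself, clear of the loaf (x of loaf in the frame of guide between 0.015 and 0.035 m and angle between the x axis of loaf and the x axis of guide, either way round below 0.14 rad and z of loaf in the frame of guide below 0.028 m and y of loaf in the frame of guide between 0.071 and 0.095 m and angle between each of loaf, push_stick's own z axis and vertical below 0.1 rad and linear speed of each of loaf, push_stick below 0.02 m/s and height (world z) of push_stick below 0.008 m and contact force between push_stick and loaf below 0.1 N); the robot touches nothing.
It fails at once if the gripper or arm touches the loaf (contact force between any of the fingers, the arm and loaf above 0.5 N).
It fails at once if the loaf is fed along while more than 17 mm off the fence or more than 12 degrees askew (y of loaf in the frame of guide above -0.02 m and (x of loaf in the frame of guide below 0.008 m or angle between the x axis of loaf and the x axis of guide, either way round above 0.21 rad)).
It also fails if it takes over 64 s, if anything falls off the work surface, if the arm or the gripper's body presses on something with over 40 N, if the wrist force passes 120 N, or if a joint passes its speed limit or range.

### The arm

A 7-joint arm with a two-finger parallel gripper is mounted at the origin on the work surface. World frame = base frame: x ahead of the robot, y to its left, z up, the work surface at z = 0. Lengths are in m, angles in rad, forces in N, time in s.
With the tool pointing down it reaches from about 0.425 to 0.875 m from the base axis. Payload 8.4 kg.
Tool frame: the origin (TCP) lies midway between the tips of the shut fingers; the grasp point (between the pads) lies 19 mm behind it (bot.tcp_to_grasp is the distance from the TCP to the grasp point, in m); z points along the fingers, y is the line along which they close (so a half turn about z gives the same grasp; the last joint's range is limited). The gripper opens to 87 mm and grips with 3 to 60 N. Pads are 19 mm wide; open, the fingers measure 117 mm over their backs; the gripper's body (75 mm by 190 mm) begins 51 mm behind the grasp point.
Start: joints at [-1.301, 0.333, 0.04, 1.465, -0.013, 1.343, -0.059], TCP at [0.234, 0.606, 0.223] pointing down, gripper open.
Joint ranges: [-2.58, 2.58], [-0.38, 2.09], [-1.3, 1.39], [0.25, 2.4], [-1.5, 4.64], [0.08, 2.09], [-2.65, 2.65]. Speed limits (rad/s): [2.22, 2.22, 2.79, 2.79, 3.14, 3.14, 3.14].

### API

Orientations are given as a unit quaternion [w, x, y, z].
In Python, from cell import bot gives the robot as it stands. Calls block until the motion is done:
- bot.goto(position, orientation): joint-space move of the TCP to a pose.
- bot.movel(position, ori=None, speed=0.15): straight line of the TCP; ori=None keeps the orientation; speed is the mean speed in m/s.
- bot.move_j(angles): joint-space move.
- bot.grip(opening, effort=None): opening from 0.0 (shut) to 1.0 (fully open); effort is the grip in N (None keeps the last); returns when the fingers have stopped.
- bot.sleep(seconds).
- bot.ik(position, orientation): joint angles nearest the present ones, or None.
- bot.capture(name): name is "side" or "top"; returns the picture (420x560x3 uint8, red, green, blue); there is no depth.
- bot.camera_model(name): a dict with "intrinsics" (3x3 intrinsics, pixels), "k1" (the pictures are not rectified: a ray, as slopes to the right and down, at radius r is drawn at 1 + k1 r^2 times it, then the intrinsics apply), "R" (3x3) and "t" (3): a world point X has camera coordinates R X + t. Camera axes: x right, y down, z forward; pixel columns grow to the right and rows downward; lengths in m; the calibration is good to about 2 mm. A picture is of the moment at which its call begins. camera_model takes no time and is no camera call.
A pose or a line that the arm cannot do raises bot.IKError and nothing moves.
- bot.close_job(): hands the job in; it is judged then, once.
Readings, each from a call of its own:
- bot.current_clock(): time.
- bot.current_qpos(): joint angles.
- bot.current_joint_velocities(): joint speeds.
- bot.current_tau(): joint torques, N m.
- bot.current_tool_pos(): TCP position.
- bot.current_tcp_rot(): TCP orientation.
- bot.current_ft_force(): force on the tool from outside, world axes, zero at the start.
- bot.current_wrist_torque(): the same for the moment, N m.
- bot.current_gripper_width(): opening from 0.0 (shut) to 1.0 (fully open).
- bot.current_grasp_force(): force on a finger pad.
Only numpy, scipy, OpenCV 4.12 (cv2) and the standard library are available. Lean on these libraries where they do the work, as an engineer would, in place of code of your own. Each camera call takes 0.05 s, during which the arm holds its last target. There are 200 camera calls.

## Working session

There is one attempt and no reset: what is moved stays moved. The work goes in short steps, each a Python script; the robot and the scene stay as the last script left them, time stands still between calls to the robot, and variables do not carry over. Pictures are saved under pics/ and viewed, at most 10 in all, crops included, and the job is handed in when it is done.

```bash
mkdir -p pics; ls; python3 - <<'E'
from cell import bot
import cv2
for n in("top","side"):
    im=bot.capture(n); cv2.imwrite(f"pics/{n}0.png",im[:,:,::-1]); m=bot.camera_model(n); print(m)
print(bot.current_clock(),bot.current_tcp_rot(),bot.tcp_to_grasp)
E
```

```text
cell.py
pics
{'intrinsics': array([[415.29751579,   0.        , 269.84486971],
       [  0.        , 415.29751579, 207.56177754],
       [  0.        ,   0.        ,   1.        ]]), 'k1': -0.0914973356060919, 'R': array([[ 0.00178166, -0.9999757 ,  0.00674031],
       [-0.9815234 , -0.00303836, -0.19131801],
       [ 0.19133384, -0.00627491, -0.98150496]]), 't': array([-0.1359226 ,  0.56608751,  0.81227955])}
{'intrinsics': array([[408.35372184,   0.        , 278.68340345],
       [  0.        , 408.35372184, 210.90270433],
       [  0.        ,   0.        ,   1.        ]]), 'k1': -0.11938385731711569, 'R': array([[ 0.9803357 , -0.19705943,  0.01046438],
       [-0.13450852, -0.70607538, -0.69524457],
       [ 0.14439314,  0.68016553, -0.71869707]]), 't': array([-0.56343471,  0.01949352,  0.82022347])}
0.1 [-8.37812492e-05  1.83352186e-01  9.83047024e-01 -7.19560468e-04] 0.0187
```

View pics/top0.png

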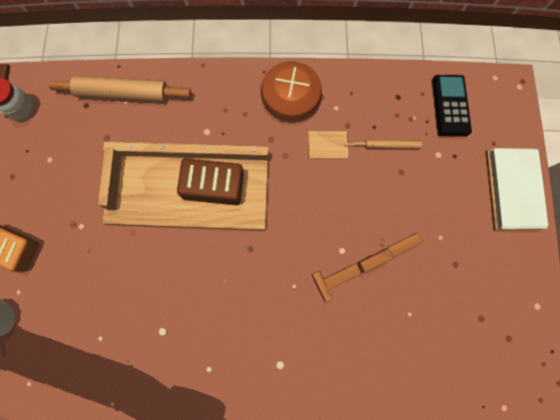

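View pics/side0.png

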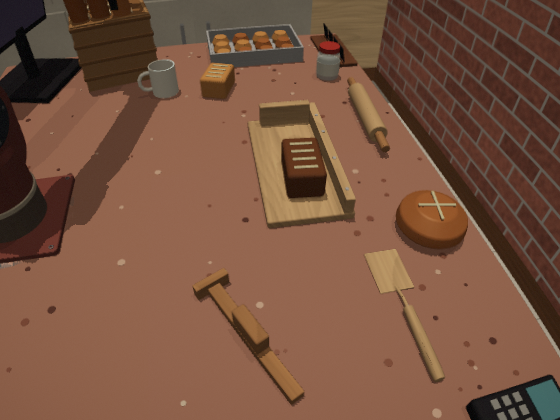

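The top view shows the guide at about (103–268, 143–229), with the fence along its upper edge and the stop at its left end. The loaf is around (211,181). The stick runs from its crosshead at (322,286) to its tail at (420,238). The side view agrees. Next I'll build the ray-casting helper and masks.

```bash
cat > h.py <<'E'
import numpy as np, cv2
from cell import bot
def ray(cam,px):
    m=bot.camera_model(cam); K=m["intrinsics"]
    d=np.array([m["k1"],0,0,0.])
    p=cv2.undistortPoints(np.array(px,float).reshape(-1,1,2),K,d,None,None,None).reshape(-1,2)
    v=np.c_[p,np.ones(len(p))]@m["R"]; return -m["R"].T@m["t"],v
def onplane(cam,px,z):
    c,v=ray(cam,px); return (c+v*((z-c[2])/v[:,2])[:,None])
def proj(cam,X):
    m=bot.camera_model(cam); X=np.array(X,float).reshape(-1,3)
    return cv2.projectPoints(X,cv2.Rodrigues(m["R"])[0],m["t"],m["intrinsics"],np.array([m["k1"],0,0,0.]))[0].reshape(-1,2)
E
python3 - <<'E'
from h import *
im=cv2.imread("pics/top0.png")
a=cv2.resize(im[130:240,90:290],None,fx=4,fy=4,interpolation=cv2.INTER_CUBIC)
b=cv2.resize(im[225:310,300:440],None,fx=5,fy=5,interpolation=cv2.INTER_CUBIC)
cv2.imwrite("pics/a.png",a); cv2.imwrite("pics/b.png",b)
E
```

```text
(no output)
```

View pics/a.png

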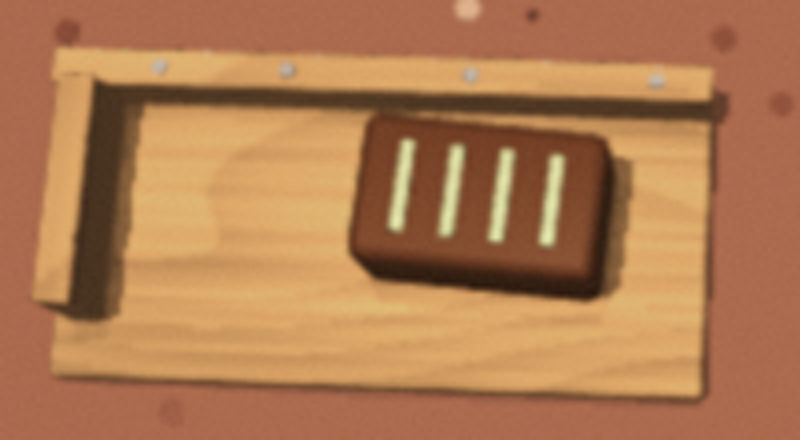

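View pics/b.png

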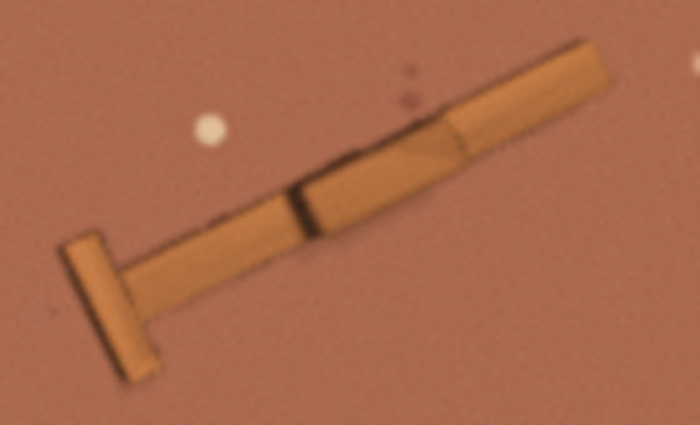

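The enlarged crops show these corners clearly. In crop a (×4, offset 90,130): fence top ends (57,48) and (712,70), board near corners (52,376) and (702,398), loaf top corners (372,113), (607,137), (590,275) and (352,248). In crop b (×5, offset 300,225): stick tail (583,40) and (612,80), crosshead (98,232), (158,365), (130,380) and (65,245).

```bash
cat >> h.py <<'E'
def kabsch(L,W):
    L=np.array(L,float);W=np.array(W,float)[:,:2];lc,wc=L.mean(0),W.mean(0)
    l=L-lc;w=W-wc
    a=np.arctan2((l[:,0]*w[:,1]-l[:,1]*w[:,0]).sum(),(l*w).sum())
    R=np.array([[np.cos(a),-np.sin(a)],[np.sin(a),np.cos(a)]]);t=wc-R@lc
    return t,a,np.round(((L@R.T+t)-W)*1000,1)
def crop(c,s,o): return (np.array(c,float)+.5)/s-.5+np.array(o)
def stripes(cam="top",im=None):
    "loaf pose from its flour stripes"
    im=bot.capture(cam) if im is None else im
    hsv=cv2.cvtColor(im,cv2.COLOR_RGB2HSV)
    m=((hsv[...,0]>20)&(hsv[...,0]<45)&(hsv[...,1]<150)&(hsv[...,2]>150)).astype(np.uint8)
    n,lab,st,ce=cv2.connectedComponentsWithStats(m)
    return [(st[i].tolist(),np.round(ce[i],2).tolist()) for i in range(1,n) if 10<st[i][4]<120]
E
python3 - <<'E'
from h import *
A=lambda c:crop(c,4,(90,130)); B=lambda c:crop(c,5,(300,225))
f=onplane("top",A([(57,48),(712,70)]),.058); b=onplane("top",A([(52,376),(702,398)]),.018)
print("guide",kabsch([(.085,.18),(.085,-.18),(-.09,.18),(-.09,-.18)],np.r_[f,b]))
print("guide alt",kabsch([(.09,.18),(.09,-.18),(-.09,.18),(-.09,-.18)],np.r_[f,b]))
l=onplane("top",A([(372,113),(607,137),(590,275),(352,248)]),.083)
print("loaf",kabsch([(.04,.065),(.04,-.065),(-.04,-.065),(-.04,.065)],l))
t=onplane("top",B([(583,40),(612,80)]),.02); c=onplane("top",B([(98,232),(158,365),(130,380),(65,245)]),.03)
print("stick",kabsch([(-.12,-.012),(-.12,.012),(.114,-.032),(.114,.032),(.13,.032),(.13,-.032)],np.r_[t,c]))
print(stripes(im=cv2.imread("pics/top0.png")[:,:,::-1].copy()))
print(bot.current_qpos())
E
```

```text
guide (array([0.62053629, 0.05119507]), np.float64(-0.031620359722092116), array([[-0.1,  0.6],
       [ 1.8, -1.9],
       [-0.4,  2.4],
       [-1.3, -1.2]]))
guide alt (array([0.61803754, 0.0512741 ]), np.float64(-0.03158352554402404), array([[ 2.4,  0.6],
       [ 4.3, -2. ],
       [-2.9,  2.5],
       [-3.8, -1.1]]))
loaf (array([ 0.62289204, -0.0105974 ]), np.float64(-0.10629511558476852), array([[ 4. ,  2.8],
       [ 3.1, -4.1],
       [-3.5, -3. ],
       [-3.5,  4.3]]))
stick (array([ 0.45836845, -0.35325477]), np.float64(2.019399295672467), array([[ 2.6, -2.2],
       [-1.5, -0.7],
       [ 1.6,  1.8],
       [-1. , -1.9],
       [-1.9,  0.7],
       [ 0.1,  2.2]]))
[([277, 68, 32, 29, 101], [292.31, 81.69]), ([187, 165, 7, 23, 80], [189.96, 176.1]), ([200, 166, 6, 23, 80], [202.44, 177.2]), ([212, 167, 7, 23, 80], [214.88, 178.55]), ([225, 169, 6, 23, 82], [227.52, 179.74]), ([0, 239, 7, 15, 33], [2.82, 245.45]), ([5, 242, 11, 20, 48], [10.17, 251.71]), ([160, 330, 5, 4, 11], [161.73, 331.64])]
[-1.30116991  0.333827    0.03985677  1.46619144 -0.0133914   1.34328873
 -0.05846628]
```

```bash
cat >> h.py <<'E'
GT,GA=np.array([.6205,.0512]),-.0316
GR=np.array([[np.cos(GA),-np.sin(GA)],[np.sin(GA),np.cos(GA)]])
ST,SA=np.array([.4584,-.3533]),2.0194
FLIP=0
DZ=.025   # TCP height above the stick's underside
def ori(yaw,flip=None):
    "tool down, tool x along (or against) yaw"
    a=(yaw+(np.pi if (FLIP if flip is None else flip) else 0))/2
    return np.array([0,np.cos(a),np.sin(a),0])
def G(x,y,zs): return np.r_[GT+GR@[x,y],zs+DZ]
def S(zs): return np.r_[ST,zs+DZ]
def fg(): return np.r_[GR.T@bot.current_ft_force()[:2],bot.current_ft_force()[2]]
E
python3 - <<'E'
from h import *
W=[("pick",S(0),SA),("up",S(.12),SA),("press0",G(-.185,-.06,.12),GA),("press0d",G(-.185,-.06,.024),GA),("press1",G(-.14,-.06,.024),GA),
("back",G(.02,-.30,.12),GA+np.pi/2),("feed0",G(.02,-.30,.024),GA+np.pi/2),("feed1",G(.02,-.105,.024),GA+np.pi/2)]
for n,p,y in W:
    for f in(0,1):
        q=bot.ik(p,ori(y,f)); print(n,f,None if q is None else np.round(q,2))
E
```

```text
pick 0 [ 0.07  0.43  0.62  1.87 -0.31  0.94  1.28]
pick 1 [-0.31  0.73  1.21  1.89 -0.78  1.1  -1.48]
up 0 [-0.1   0.31  0.82  1.77 -0.24  1.16  1.24]
up 1 [-0.36  0.48  1.22  1.78 -0.48  1.22 -1.69]
press0 0 [-0.8  -0.1   0.67  2.09  0.07  1.13 -1.76]
press0 1 [-0.82 -0.11  0.69  2.09  0.08  1.13  1.38]
press0d 0 [-0.8   0.07  0.73  2.19 -0.06  0.9  -1.63]
press0d 1 [-0.77  0.07  0.7   2.19 -0.06  0.9   1.51]
press1 0 [-0.8   0.2   0.78  2.1  -0.17  0.91 -1.52]
press1 1 [-0.72  0.18  0.7   2.09 -0.15  0.91  1.6 ]
back 0 [-0.32  0.59  0.92  1.52 -0.48  1.28  0.63]
back 1 [-0.45  0.75  1.21  1.52 -0.71  1.36 -2.36]
feed0 0 [-0.28  0.67  0.86  1.6  -0.55  1.12  0.68]
feed0 1 [-0.45  0.89  1.21  1.61 -0.86  1.26 -2.26]
feed1 0 [-0.54  0.55  0.75  1.71 -0.42  1.05  0.31]
feed1 1 [-0.8   0.81  1.21  1.72 -0.81  1.21 -2.55]
```

```bash
python3 - <<'E'
from h import *
bot.grip(1.0)
bot.goto(S(.15),ori(SA)); print(bot.current_clock())
bot.movel(S(0),speed=.12); print(bot.current_tool_pos(),bot.current_ft_force())
bot.grip(0.0,60); print(bot.current_gripper_width(),bot.current_grasp_force(),bot.current_clock())
bot.movel(S(.12),speed=.15); print(bot.current_clock(),bot.current_ft_force())
cv2.imwrite("pics/c.png",cv2.cvtColor(bot.capture("side"),cv2.COLOR_RGB2BGR))
E
```

```text
3.7583
[ 0.45883977 -0.35363818  0.02571254] [0.61975295 0.0162481  0.19268873]
0.27161653424081234 59.98981386423111 6.2083
7.1583 [-0.01515827 -0.01706917 -2.80219072]
```

View pics/c.png

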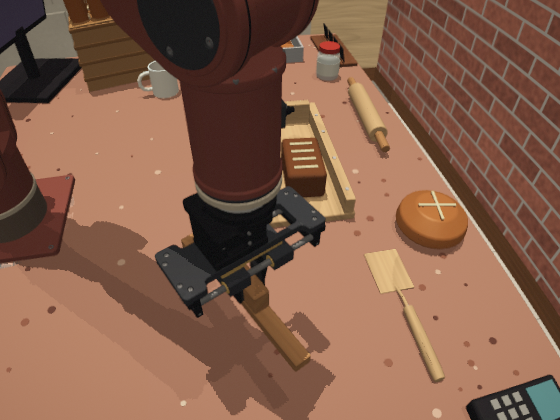

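The stick is held level: its tail is at (300,355), the grip block at (255,290), and the rest lies under the gripper. Now I'll press the loaf sideways.

```bash
python3 - <<'E'
from h import *
Y=-.062
bot.goto(G(-.19,Y,.12),ori(GA)); print(bot.current_clock())
bot.movel(G(-.19,Y,.024),speed=.12); f0=fg(); print(bot.current_tool_pos(),f0)
x=-.17; bot.movel(G(x,Y,.024),speed=.05); print(fg()-f0)
while x<-.135:
    x+=.003; bot.movel(G(x,Y,.024),speed=.04); f=fg()-f0; print(round(x,3),f.round(1))
    if f[0]<-12: break
bot.sleep(.2); print(bot.current_clock(),(GR.T@(bot.current_tool_pos()[:2]-GT)).round(4))
im=bot.capture("top"); cv2.imwrite("pics/d.png",im[:,:,::-1]); print(stripes(im=im))
E
```

```text
9.7417
[ 0.42910315 -0.00481234  0.04950594] [-0.09467625 -0.14980071 -1.82063121]
[0.69768179 0.40774192 0.05265965]
-0.167 [ 0.6 -0.1  1.3]
-0.164 [-0.4  0.3 -0.4]
-0.161 [0.2 0.4 0.7]
-0.158 [-1.   0.2 -0.4]
-0.155 [0.4 0.8 0.4]
-0.152 [-0.5  0.4 -0.4]
-0.149 [-0.6  0.6 -1.5]
-0.146 [ 0.9  1.7 -0.1]
-0.143 [-6.7 -0.5  0.2]
-0.14 [-19.6  -0.6   6.6]
13.9417 [-0.1452 -0.0623]
[([0, 58, 41, 4, 76], [18.82, 59.78]), ([541, 63, 11, 10, 44], [545.32, 67.16]), ([276, 68, 33, 29, 119], [292.07, 81.72]), ([0, 87, 18, 26, 116], [10.45, 101.35]), ([136, 144, 11, 4, 17], [140.94, 145.47]), ([188, 156, 5, 23, 78], [189.77, 166.83]), ([200, 156, 5, 23, 78], [202.32, 167.68]), ([213, 157, 5, 23, 84], [214.86, 167.8]), ([226, 157, 4, 23, 78], [227.45, 167.95]), ([130, 172, 11, 4, 15], [134.87, 173.8]), ([254, 175, 9, 4, 15], [257.87, 176.13]), ([161, 180, 15, 3, 23], [169.3, 181.26]), ([0, 238, 7, 17, 42], [2.74, 245.29]), ([5, 242, 11, 20, 64], [9.98, 251.64]), ([277, 362, 6, 7, 31], [279.65, 364.74])]
```

View pics/d.png

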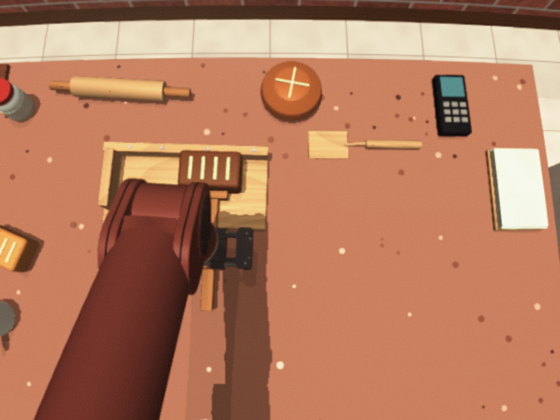

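The loaf's upper edge now runs along the fence. Its stripes at (189.8–227.5, 167–168) are parallel to the guide, so it is flush. I'll feed it halfway and check.

```bash
cat >> h.py <<'E'
def loaf(cam,box):
    "loaf centre and yaw in the guide frame, from the four stripes inside box"
    im=bot.capture(cam)
    c=[s[1] for s in stripes(cam,im) if box[0]<s[1][0]<box[2] and box[1]<s[1][1]<box[3] and s[0][4]>20]
    P=onplane(cam,c,.083); p=(P[:,:2]-GT)@GR
    vx,vy,*_=cv2.fitLine(p.astype(np.float32),cv2.DIST_L2,0,.01,.01).ravel()
    return len(c),p.mean(0).round(4),round(float(np.arctan(-vx/vy)),3),im
E
python3 - <<'E'
from h import *
print("before",loaf("top",(180,150,235,190))[:3])
bot.movel(G(-.17,-.062,.024),speed=.08)
bot.movel(G(-.17,-.062,.13),speed=.15); print(bot.current_clock())
X=.022; A=GA+np.pi/2
bot.goto(G(X,-.30,.13),ori(A)); print(bot.current_clock())
n,p,a,im=loaf("top",(180,150,235,190)); print(n,p,a)
print(loaf("side",(270,110,335,200))[:3])
bot.movel(G(X,-.30,.024),speed=.12); f0=fg(); print(f0,bot.current_clock())
ys=p[1]-.065-.130
bot.movel(G(X,ys-.01,.024),speed=.08)
y=ys-.01
while y<-.195+.02:
    y+=.01; bot.movel(G(X,y,.024),speed=.05); print(round(y,3),(fg()-f0).round(1))
n,p,a,im=loaf("top",(100,140,235,190)); print(n,p,a)
n,p,a,im=loaf("side",(260,90,335,200)); print(n,p,a,bot.current_clock(),GR.T@(bot.current_tool_pos()[:2]-GT))
cv2.imwrite("pics/e.png",im[:,:,::-1])
E
```

```text
before (4, array([ 0.026 , -0.0583]), 0.006)
15.425
17.3833
4 [ 0.0274 -0.0583] 0.066
(1, array([ 0.0268, -0.017 ]), -1.154)
[ 0.59919096  0.18823904 -1.07427442] 18.5167
-0.253 [-0.7 -0.6  0.7]
-0.243 [-0.3  0.  -0.6]
-0.233 [-0.5  0.7 -0.5]
-0.223 [ 0.   0.4 -0.3]
-0.213 [-0.2 -0.4 -0.3]
-0.203 [-1.5  0.4 -0.5]
-0.193 [-1.   0.5 -1.1]
-0.183 [-0.1  0.4 -0.6]
-0.173 [-1.5 -0.3  0.3]
1 [0.0385 0.0619] 0.854Traceback (most recent call last):
  File "<stdin>", line 16, in <module>
  File "h.py", line 43, in loaf
    P=onplane(cam,c,.083); p=(P[:,:2]-GT)@GR
  File "h.py", line 9, in onplane
    c,v=ray(cam,px); return (c+v*((z-c[2])/v[:,2])[:,None])
        ~~~^^^^^^^^
  File "h.py", line 6, in ray
    p=cv2.undistortPoints(np.array(px,float).reshape(-1,1,2),K,d,None,None,None).reshape(-1,2)
      ~~~~~~~~~~~~~~~~~~~^^^^^^^^^^^^^^^^^^^^^^^^^^^^^^^^^^^^^^^^^^^^^^^^^^^^^^^
cv2.error: OpenCV(4.12.0) /io/opencv/modules/calib3d/src/undistort.dispatch.cpp:347: error: (-215:Assertion failed) CV_IS_MAT(_src) && CV_IS_MAT(_dst) && (_src->rows == 1 || _src->cols == 1) && (_dst->rows == 1 || _dst->cols == 1) && _src->cols + _src->rows - 1 == _dst->rows + _dst->cols - 1 && (CV_MAT_TYPE(_src->type) == CV_32FC2 || CV_MAT_TYPE(_src->type) == CV_64FC2) && (CV_MAT_TYPE(_dst->type) == CV_32FC2 || CV_MAT_TYPE(_dst->type) == CV_64FC2) in function 'cvUndistortPointsInternal'
```

```bash
python3 - <<'E'
from h import *
a=bot.capture("top");b=bot.capture("side")
a=cv2.resize(a[120:260,80:340],None,fx=2,fy=2);b=cv2.resize(b[80:320,200:460],None,fx=2,fy=2)
im=np.zeros((480,1040,3),np.uint8);im[:280,:520]=a;im[:,520:]=b
cv2.imwrite("pics/e.png",cv2.resize(im,(800,369))[:,:,::-1])
print(bot.current_clock(),GR.T@(bot.current_tool_pos()[:2]-GT))
E
```

```text
22.475 [ 0.0220317  -0.17311764]
```

View pics/e.png

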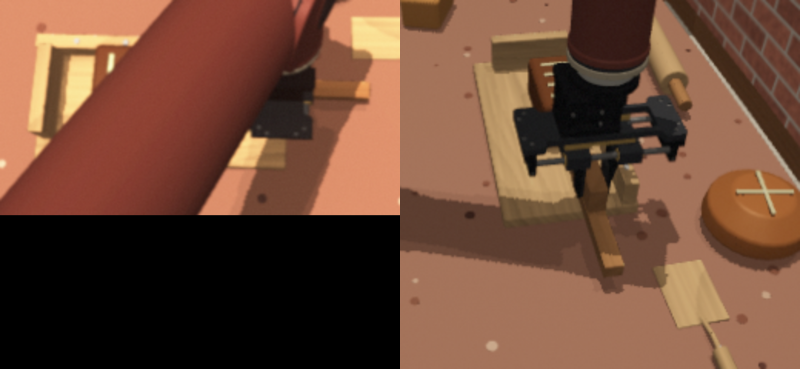

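The loaf has been carried along: its front is at about top pixel (141,150–175), and in the side view it still runs parallel to the fence. I'll check its angle numerically from the visible front edge.

```bash
python3 - <<'E'
from h import *
im=bot.capture("top"); cv2.imwrite("pics/f_raw.png",im[:,:,::-1])
c=[s for s in stripes(im=im) if 130<s[1][0]<240 and 130<s[1][1]<200]; print(c)
r=im[...,0].astype(int)
for row in range(148,180,3): print(row,r[row,130:172:2].tolist())
d=.022
print(proj("top",[list(G(x,y,0)[:2])+[.083] for x,y in((.06,d+.06),(.0,d+.06),(.06,d+.065),(-.015,d+.065))]).round(1))
s=bot.capture("side"); big=cv2.resize(s[90:210,250:350],None,fx=5,fy=5,interpolation=cv2.INTER_CUBIC); cv2.imwrite("pics/f.png",big[:,:,::-1])
print(((proj("side",[list(G(x,y,0)[:2])+[.083] for x,y in((.065,d+.065),(-.015,d+.065),(-.015,d-.065))])-[250,90])*5).round(0))
E
```

```text
[([150, 155, 4, 12, 39], [151.56, 160.46])]
148 [241, 250, 251, 251, 251, 251, 251, 246, 236, 236, 237, 236, 241, 243, 241, 224, 216, 244, 239, 145, 119]
151 [178, 185, 190, 194, 210, 211, 177, 140, 145, 146, 144, 145, 141, 143, 143, 143, 142, 124, 115, 121, 128]
154 [110, 110, 111, 108, 108, 111, 130, 152, 153, 154, 167, 200, 169, 153, 154, 151, 126, 119, 125, 127, 134]
157 [241, 242, 242, 243, 244, 239, 153, 152, 157, 155, 189, 251, 195, 155, 145, 121, 122, 123, 129, 132, 134]
160 [249, 249, 250, 249, 250, 246, 152, 155, 156, 156, 217, 251, 183, 138, 117, 120, 125, 127, 132, 134, 138]
163 [250, 250, 250, 250, 251, 241, 147, 156, 158, 155, 239, 249, 146, 118, 123, 127, 131, 133, 134, 135, 137]
166 [250, 250, 250, 250, 251, 238, 146, 159, 160, 163, 225, 160, 120, 125, 128, 132, 135, 137, 139, 140, 139]
169 [250, 250, 250, 249, 250, 214, 151, 160, 160, 145, 119, 119, 127, 130, 133, 135, 137, 136, 139, 141, 143]
172 [250, 250, 251, 251, 250, 180, 154, 158, 135, 117, 122, 125, 129, 134, 136, 137, 140, 143, 140, 142, 143]
175 [251, 250, 250, 251, 251, 175, 150, 125, 119, 126, 129, 135, 134, 135, 137, 140, 139, 141, 143, 143, 140]
178 [250, 250, 250, 250, 246, 145, 120, 119, 126, 127, 132, 134, 134, 136, 139, 140, 142, 144, 140, 144, 142]
[[143.1 150. ]
 [140.3 177.6]
 [140.8 149.9]
 [137.2 184.6]]
[[325. 122.]
 [157. 136.]
 [210. 305.]]
```

View pics/f.png

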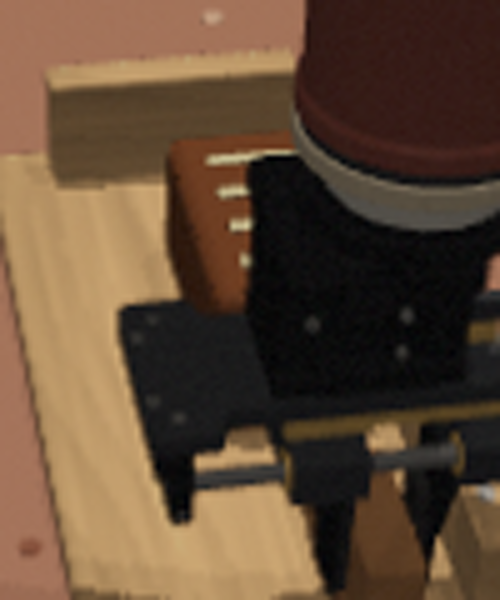

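The front edge is at columns 141.5→140 over rows 157–172, which matches a flush loaf at y ≈ +22 mm. The side view also shows it parallel. I'll continue to the stop.

```bash
python3 - <<'E'
from h import *
X=.022; f0=fg(); y=-.173
while y<-.103:
    y+=.01 if y<-.125 else .003
    bot.movel(G(X,y,.024),speed=.05); f=fg()-f0
    if y>-.13: print(round(y,3),f.round(1))
    if f[1]<-12: break
bot.sleep(.2); print((GR.T@(bot.current_tool_pos()[:2]-GT)).round(4))
bot.movel(G(X,y-.03,.024),speed=.08)
bot.movel(G(X,y-.03,.13),speed=.15)
bot.goto(S(.10),ori(SA)); print(bot.current_clock())
n,p,a,im=loaf("top",(115,145,185,190)); print(n,p,a); cv2.imwrite("pics/g.png",im[:,:,::-1])
E
```

```text
-0.123 [-0.1 -0.2  0.9]
-0.12 [-0.3  0.5  0.1]
-0.117 [-0.3 -1.2  0.8]
-0.114 [-2.  -1.6  0.5]
-0.111 [-0.2 -1.3  0.5]
-0.108 [-1.4 -3.4  1.4]
-0.105 [ -1.2 -11.4   2.2]
-0.102 [ -1.  -17.1   2.6]
[ 0.022 -0.108]
28.9083
5 [0.0189 0.0672] -0.261
```

View pics/g.png

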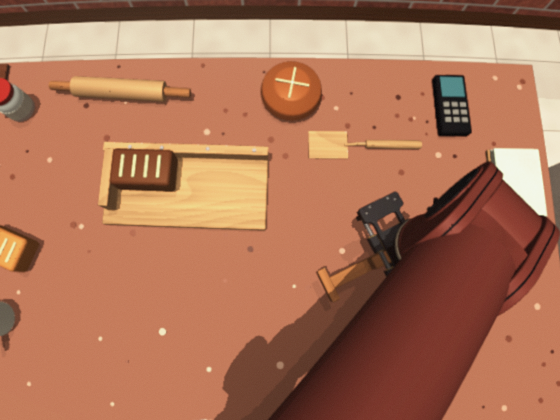

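The loaf (112–176, 148–190) is against both the stop and the fence. The fifth "stripe" is a stray highlight on the board. Now I'll lay the stick down.

```bash
python3 - <<'E'
from h import *
bot.movel(S(.012),speed=.1); f0=fg(); z=.012
while z>-.003:
    z-=.0015; bot.movel(S(z),speed=.02); f=fg()-f0
    if f[2]>4: break
print(z,f.round(1),bot.current_tool_pos())
bot.grip(1.0); bot.sleep(.3)
bot.movel(S(.15),speed=.12); bot.goto(np.r_[.45,-.05,.35],ori(SA)) if bot.ik(np.r_[.45,-.05,.35],ori(SA)) is not None else None
bot.sleep(.5)
im=bot.capture("top"); s=bot.capture("side"); print(bot.current_clock())
c=[t[1] for t in stripes(im=im) if 110<t[1][0]<180 and 145<t[1][1]<190 and t[0][4]>20 and t[0][3]>15]
P=onplane("top",c,.083); print(len(c),((P[:,:2]-GT)@GR).round(4).tolist())
cv2.imwrite("pics/h.png",cv2.resize(np.hstack([im[100:320,80:460],s[80:300,150:530][:, :]]),(800,232))[:,:,::-1])
E
```

```text
-0.0014999999999999979 [-5.3  6.1 19.5] [ 0.45846626 -0.3533243   0.02492252]
37.1083Traceback (most recent call last):
  File "<stdin>", line 12, in <module>
  File "h.py", line 9, in onplane
    c,v=ray(cam,px); return (c+v*((z-c[2])/v[:,2])[:,None])
        ~~~^^^^^^^^
  File "h.py", line 6, in ray
    p=cv2.undistortPoints(np.array(px,float).reshape(-1,1,2),K,d,None,None,None).reshape(-1,2)
      ~~~~~~~~~~~~~~~~~~~^^^^^^^^^^^^^^^^^^^^^^^^^^^^^^^^^^^^^^^^^^^^^^^^^^^^^^^
cv2.error: OpenCV(4.12.0) /io/opencv/modules/calib3d/src/undistort.dispatch.cpp:347: error: (-215:Assertion failed) CV_IS_MAT(_src) && CV_IS_MAT(_dst) && (_src->rows == 1 || _src->cols == 1) && (_dst->rows == 1 || _dst->cols == 1) && _src->cols + _src->rows - 1 == _dst->rows + _dst->cols - 1 && (CV_MAT_TYPE(_src->type) == CV_32FC2 || CV_MAT_TYPE(_src->type) == CV_64FC2) && (CV_MAT_TYPE(_dst->type) == CV_32FC2 || CV_MAT_TYPE(_dst->type) == CV_64FC2) in function 'cvUndistortPointsInternal'
```

```bash
python3 - <<'E'
from h import *
im=cv2.imread("pics/g.png")[:,:,::-1].copy()
c=[t[1] for t in stripes(im=im) if 110<t[1][0]<180 and 145<t[1][1]<190 and t[0][3]>15]
P=onplane("top",c,.083); print(((P[:,:2]-GT)@GR).round(4).tolist())
cv2.imwrite("pics/h.png",bot.capture("side")[:,:,::-1]); print(bot.current_gripper_width())
E
```

```text
[[0.026, 0.1255], [0.026, 0.0993], [0.0262, 0.0735], [0.0266, 0.0475]]
0.9970157063609005
```

View pics/h.png

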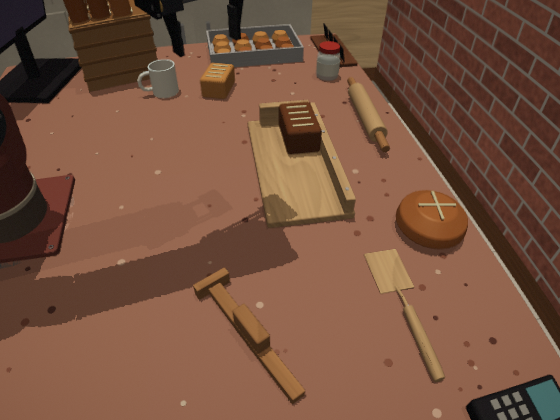

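The loaf sits at the stop and against the fence (280–320, 103–150), centred at guide x = 26 mm, y ≈ 86 mm. The stick lies flat on the counter (195–303, 270–398), and the arm is clear of everything.

```bash
python3 -c "
from cell import bot
print(bot.close_job(),bot.current_clock())"
```

```text
the job is handed in; nothing more can be done
the job is handed in; nothing more can be done
```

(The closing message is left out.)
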